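Nest the second tube block in the cooling tray

TASK

The grey cooling tray already holds one L-shaped aluminium tube block. Of the two loose L-shaped blocks on the bench, only one is of the right hand to interlock with it: pick that one up and seat it flat on the tray floor in the free space, so that the two blocks nest together and fill the tray. Leave the seated block in its place and the other loose block where it lies.

Things in the scene. Friction and masses are not known exactly. Their poses are not given: they have to be found in the camera images.
- tray: Grey open tray fixed to the bench, 108x188x24 mm (its x, y, z), walls 6, floor 4 mm; inside 96x176. Origin: centre of its underside. The seated block fills the row at the +x wall from the -y wall on, and the -x/-y corner; the rest is free. The fitting block belongs with its origin at (-10.5, 30.5, 4) mm in the tray's frame, axes parallel to the tray's, not turned round; play there 7 mm each way.
- seated_block: L-shaped aluminium tube block lying loose in the tray, shaped as block_a but turned 180 degrees: its +x points to the tray's -x. Origin under its black grip, at about (17, -37, 4) mm in the tray's frame.
- block_a: The loose L block that fits; foot at the LEFT end when it points away from you. 30 mm high. Origin: underside, below the grip (centre of mass; 0.35 kg). Long arm x -30 to 10, y -70 to 50 mm; foot x 10 to 50, y 10 to 50. Black upright grip over the origin: 16 mm wide in x (pinch across x), 44 long in y, 30 to 68 mm above the underside. Flat on the bench, yaw within 0.7 rad of the world's.
- block_b: The other loose L block, mirror image of block_a (y reversed: its foot is at the RIGHT end when it points away from you), same size, grip and origin. Does not fit the free space. Flat on the bench; it and block_a swap places from run to run.

How it is judged (in metres and radians):
At the end, for the whole second after the job is handed in: block_a rests on the tray floor (within 5 mm), within 12 mm in the tray's x and y of its place and 0.2 rad in yaw, tilted under 0.1 rad, still; the seated block is on the tray floor (5 mm), within 20 mm of its start; block_b is within 30 mm of its start (x of block_a in the frame of tray between -0.0225 and 0.0015 m and y of block_a in the frame of tray between 0.0185 and 0.0425 m and z of each of block_a, seated_block in the frame of tray below 0.009 m and angle between the x axis of block_a and the x axis of tray, either way round below 0.2 rad and angle between block_a's own z axis and vertical below 0.1 rad and linear speed of block_a below 0.02 m/s and distance of seated_block from where it was at the start of the episode below 0.02 m and distance of block_b from where it was at the start of the episode below 0.03 m); the robot touches nothing.
It also fails if it takes over 35 s, if anything falls off the work surface, if the arm or the gripper's body presses on something with over 40 N, if the wrist force passes 120 N, or if a joint passes its speed limit or range.

ROBOT

A 7-joint arm with a two-finger parallel gripper is mounted at the origin on a cart in front of the work surface, level with it; the furniture and walls round the work are solid. World frame = base frame: x ahead of the robot, y to its left, z up, the work surface at z = 0. Lengths are in mm, angles in degrees, forces in N, time in s.
With the tool pointing down it reaches from about 425 to 875 mm from the base axis. Payload 4.7 kg.
Tool frame: the origin (TCP) lies at the very end of the fingers, on their centre line; the grasp point (between the pads) lies 19 mm behind it; z points along the fingers, y is the line along which they close (so a half turn about z gives the same grasp; the last joint's range is limited). The gripper opens to 87 mm and grips with 3 to 60 N. Pads are 19 mm wide; open, the fingers measure 117 mm over their backs; the gripper's body (75 mm by 190 mm) begins 51 mm behind the grasp point.
Start: joints at [-73.218, 18.392, -4.016, 83.108, 1.295, 78.541, -3.26], TCP at [178.909, 624.914, 222.587] pointing down, gripper open.
Joint ranges: [-163.93, 163.93], [-17.29, 119.83], [-79.2, 71.16], [3.27, 140.29], [-89.18, 269.18], [5.43, 117.66], [-154.24, 154.24]. Speed limits (degrees/s): [147.25, 147.25, 180, 180, 180, 180, 180].

INTERFACE

Orientations are given as [roll, pitch, yaw] about the fixed x, y, z axes, in that order (R = Rz(yaw) Ry(pitch) Rx(roll)).
In Python, from rig import ctrl gives the robot as it stands.
- The arm moves only by the tool carry_out, never from a script. Its argument "increments" is a list that holds one entry, the list of rows, each a list of 7 numbers: the shift along the world's x, y, z in mm, then the turn, a rotation vector about the world's x, y, z in rad, then the opening, from 0 (shut) to 1 (fully open). In form: [[[x, y, z, wx, wy, wz, hand], ...]]. A call has 1 to 8 rows; each row shifts and turns the commanded pose from where the row before left it; what a row does not reach is not made up. A row lasts 1/10 s, in which the tool goes at most 50 mm and 8.59 degrees, less where a joint would pass 70% of its speed; a pose out of reach is approached as far as the arm can. A call is refused whole if a number of a shift passes 50 or a number of a turn 0.15, either way. A call with a gripper value outside its range is refused whole. The fingers move at their own pace and stop on an object; the grip force is fixed at half the most. Time passes only in rows, so rows that do not move let the fingers close. It gives the time, the measured TCP pose, the force, the opening and the grip force at its end, in the units of the state.
- ctrl.read_state(): the state, without advancing time (a new reading comes with each control period).
- ctrl.camera(name): name is "scene" or "top" or "wrist"; returns the picture (480x640x3 uint8, red, green, blue); there is no depth.
- ctrl.camera_model(name): a dict with "fx", "fy", "cx", "cy" (pixels), "distortion" ([k1, k2, p1, p2, k3] as OpenCV has them; the pictures are not rectified), "rvec" (rotation vector, rad) and "tvec" (3), from world to camera coordinates, as OpenCV has them. Camera axes: x right, y down, z forward; pixel columns grow to the right and rows downward; lengths in mm; the calibration is good to about 2 mm. A picture is of the moment at which its call begins: read the wrist's pose just before it. camera_model takes no time and is no camera call; for the wrist camera it gives the pose at the moment of the call.
- ctrl.hand_in(): hands the job in; it is judged then, once.
The state is a dict: "time": time; "q": joint angles; "joint_velocities": joint speeds; "tau": joint torques, N m; "eef_pos": TCP position; "orientation": TCP orientation; "wrist_force": force on the tool from outside, world axes, zero at the start; "torque": the same for the moment, N m; "opening": opening from 0.0 (shut) to 1.0 (fully open); "grasp_force": force on a finger pad.
Only numpy, scipy, OpenCV 4.12 (cv2) and the standard library are available. Lean on these libraries where they do the work, as an engineer would, in place of code of your own. Each camera call takes 0.05 s, during which the arm holds its last target. There are 200 camera calls.

## Working session

There is one attempt and no reset: what is moved stays moved. The work goes in short steps, Python scripts to look and compute and a tool call to move; the robot and the scene stay as the last step left them, time stands still between calls to the robot, and variables do not carry over. Pictures are saved under pics/ and viewed, at most 10 in all, crops included, and the job is handed in when it is done.

Besides the shell and the picture viewer there is one more tool, called after "Emit:" by a JSON object that holds its "api" and its "payload", one argument or row to a line. carry_out: Moves the arm, as the interface text tells. Its arguments: {"type":"object","properties":{"increments":{"type":"array"}},"required":["increments"]}

```bash
mkdir -p pics
cat > h.py <<'E'
import numpy as np, cv2
from rig import ctrl
def snap(name,fn):
    im=ctrl.camera(name); cv2.imwrite(fn,im[:,:,::-1]); return im
def ray(name,px,z,m=None):
    m=m or ctrl.camera_model(name)
    K=np.array([[m['fx'],0,m['cx']],[0,m['fy'],m['cy']],[0,0,1.]])
    p=cv2.undistortPoints(np.array(px,float).reshape(-1,1,2),K,np.array(m['distortion'],float)).reshape(-1,2)
    R=cv2.Rodrigues(np.array(m['rvec'],float))[0]; t=np.array(m['tvec'],float).ravel()
    c=-R.T@t; d=np.c_[p,np.ones(len(p))]@R
    z=np.broadcast_to(z,(len(p),))
    return c+d*((z-c[2])/d[:,2])[:,None]
E
python3 - <<'E'
from h import *
snap('top','pics/top.png')
s=ctrl.read_state(); print(s['time'],s['eef_pos'],s['orientation'],s['opening'])
E
```

```text
0.05 [178.77387283 624.36849062 221.4759404 ] [-1.79891486e+02  6.56522859e-03  1.64030413e+02] 0.9997927124860685
```

View pics/top.png

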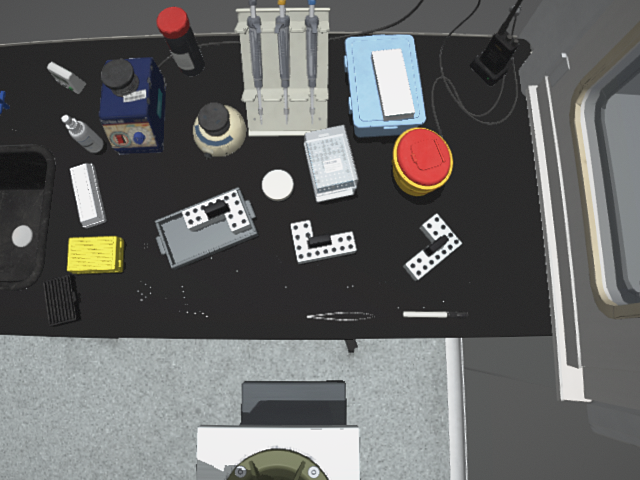

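Run:
```python
from h import *
im=cv2.imread('pics/top.png')
cv2.imwrite('pics/crop.png',cv2.resize(im[175:290,145:475],None,fx=2.4,fy=2.4,interpolation=cv2.INTER_CUBIC))
m=ctrl.camera_model('top')
for P in [(0,0,0),(500,0,0),(500,300,0),(179,625,222)]:
    K=np.array([[m['fx'],0,m['cx']],[0,m['fy'],m['cy']],[0,0,1.]])
    print(P,cv2.projectPoints(np.array([P],float),np.array(m['rvec'],float),np.array(m['tvec'],float),K,np.array(m['distortion'],float))[0].ravel())
```

```text
(0, 0, 0) [277.01086186 506.35363218]
(500, 0, 0) [278.63844915 251.08981352]
(500, 300, 0) [136.47263818 251.36579365]
(179, 625, 222) [-98.30083657 414.43107372]
```

View pics/crop.png

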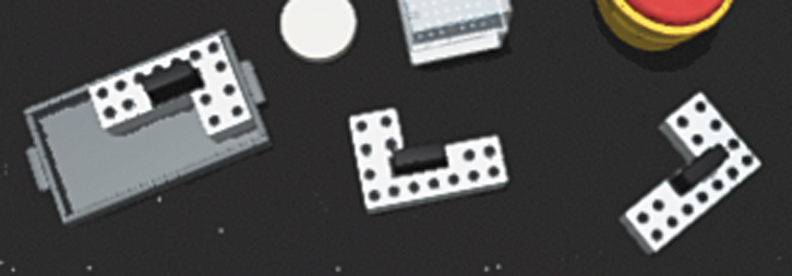

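```bash
cat >> h.py <<'E'
def fit(A,B):
    A=np.array(A,float);B=np.array(B,float)[:,:2]
    a,b=A-A.mean(0),B-B.mean(0)
    th=np.arctan2((a[:,0]*b[:,1]-a[:,1]*b[:,0]).sum(),(a*b).sum())
    R=np.array([[np.cos(th),-np.sin(th)],[np.sin(th),np.cos(th)]])
    o=B.mean(0)-R@A.mean(0); return o,th,R,np.linalg.norm(A@R.T+o-B,axis=1)
E
python3 - <<'E'
from h import *
c=lambda L:(np.array(L,float)+.5)/2.4-.5+[145,175]
o,th,R,e=fit([(50,50),(50,10),(-30,50),(10,-70),(-30,-70)],ray('top',c([(350,116),(396,108),(368,212),(498,137),(507,183)]),30))
print('a',o,th,e)
o,th,R,e=fit([(54,94),(54,-94),(-54,-94),(-54,94)],ray('top',c([(25,110),(222,32),(270,143),(66,222)]),24))
print('tray',o,th,e,'goal',o+R@[-10.5,30.5])
print(ray('top',[(330,200),(307,135),(355,198),(330,130)],0))
m=ctrl.camera_model('top');print(-cv2.Rodrigues(np.array(m['rvec']))[0].T@np.array(m['tvec']))
snap('scene','pics/scene.png')
E
```

```text
a [511.0955196  -83.97077338] 0.1853814549063595 [1.4380328  0.89242512 2.2642288  0.15914229 0.81419196]
tray [545.93176585 149.60670118] 0.38873184972315517 [1.29448198 3.95576957 0.98642605 3.58395863] goal [524.65520293 173.85145051]
[[ 609.57416132 -107.62386019    0.        ]
 [ 758.47878396  -58.85095238    0.        ]
 [ 613.85641364 -160.84255036    0.        ]
 [ 770.27718633 -109.54899085    0.        ]]
[330.00373534 -72.59635374 959.5616494 ]
```

View pics/scene.png

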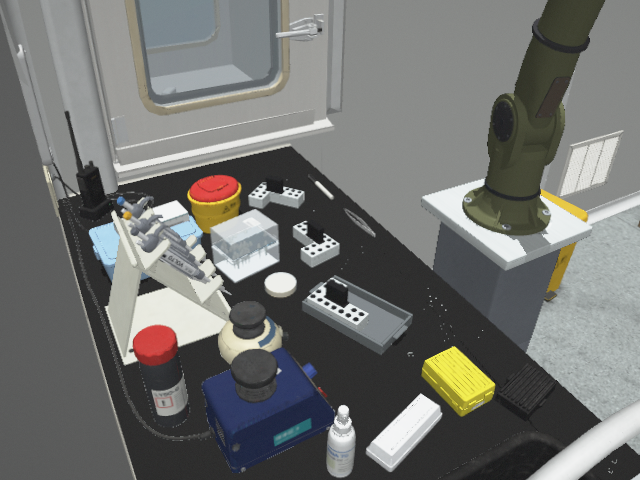

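Run:
```python
from h import *
m=ctrl.camera_model('scene');print(-cv2.Rodrigues(np.array(m['rvec']))[0].T@np.array(m['tvec']))
for z in(0,150,250,350,450): print(z,ray('scene',[(540,475),(635,410)],z).round())
snap('wrist','pics/w0.png')
```

```text
[1000.72135075  802.90495081  743.54486405]
0 [[485. 577.   0.]
 [251. 574.   0.]]
150 [[589. 622. 150.]
 [402. 621. 150.]]
250 [[658. 653. 250.]
 [503. 651. 250.]]
350 [[728. 683. 350.]
 [604. 682. 350.]]
450 [[797. 714. 450.]
 [705. 713. 450.]]
```

View pics/w0.png

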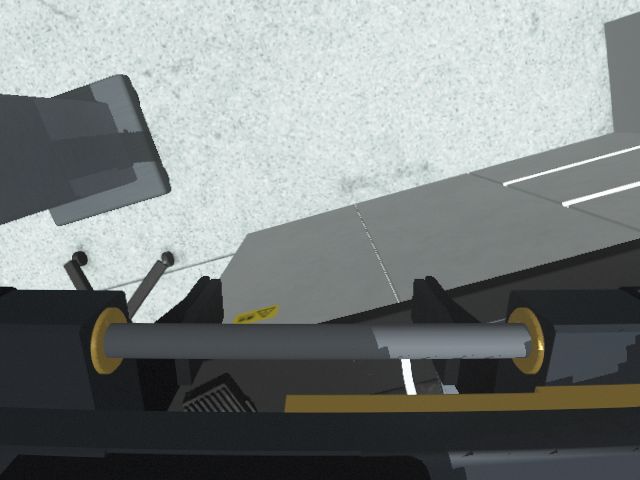

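Emit:
{"api": "carry_out", "payload": {
  "increments": [
    [[23,-37,0,0,0,-0.08,1],[23,-37,0,0,0,-0.08,1],[23,-37,0,0,0,-0.08,1],[23,-37,0,0,0,-0.08,1],[23,-37,0,0,0,-0.08,1],[23,-37,0,0,0,-0.08,1],[21,-36,0,0,0,-0.08,1],[21,-36,0,0,0,-0.08,1]]
  ]
}}

```text
time: 0.95
eef_pos: [359.5, 329.1, 222.5]
orientation: [180.0, -0.0, 127.2]
wrist_force: [0.8, 0.4, 0.5]
opening: 0.996
grasp_force: 0.0
```

Emit:
{"api": "carry_out", "payload": {
  "increments": [
    [[21,-36,0,0,0,-0.08,1],[21,-36,0,0,0,-0.08,1],[21,-36,0,0,0,-0.08,1],[21,-36,0,0,0,-0.08,1],[15,-43,0,0,0,-0.08,1],[10,-46,0,0,0,-0.067,1],[10,-46,0,0,0,0,1],[8,-46,0,0,0,0,1]]
  ]
}}

```text
time: 1.75
eef_pos: [486.0, 4.0, 222.6]
orientation: [180.0, -0.0, 100.6]
wrist_force: [0.3, 0.3, -0.3]
opening: 1.002
grasp_force: 0.0
```

Emit:
{"api": "carry_out", "payload": {
  "increments": [
    [[12,-44,-20,0,0,0,1],[13,-44,-20,0,0,0,1],[0,0,-20,0,0,0,1],[0,0,-12,0,0,0,1],[0,0,0,0,0,0,1]]
  ]
}}

```text
time: 2.25
eef_pos: [509.4, -81.0, 148.7]
orientation: [-179.8, -0.1, 100.7]
wrist_force: [0.3, 0.7, 0.0]
opening: 0.998
grasp_force: 0.0
```

Run:
```python
from h import *
snap('wrist','pics/w1.png')
```

```text
(no output)
```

View pics/w1.png

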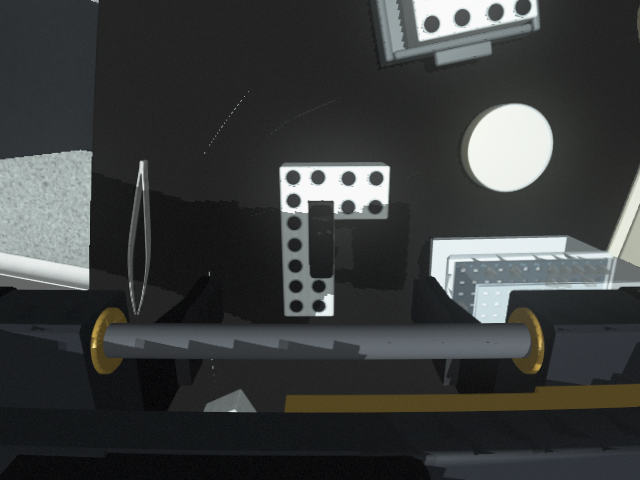

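Run:
```python
from h import *
o,th,R,e=fit([(50,50),(-30,50),(50,10),(10,-70),(-30,-70)],ray('wrist',[(389,167),(280,167),(389,218),(333,316),(285,316)],30))
print('a',o,th,np.degrees(th),e, ctrl.read_state()['eef_pos'])
```

```text
a [512.76378967 -82.37368468] 0.1942014094512808 11.126921137050406 [1.31261951 0.66378037 1.36742218 0.79150646 0.52205173] [510.34380624 -80.68172128 150.02664965]
```

Emit:
{"api": "carry_out", "payload": {
  "increments": [
    [[2,0,-30,0,0,0.005,1],[0,0,-30,0,0,0,1],[0,0,-30,0,0,0,1],[0,0,-14,0,0,0,1],[0,0,-8,0,0,0,1],[0,0,0,0,0,0,1],[0,0,0,0,0,0,0],[0,0,0,0,0,0,0]]
  ]
}}

```text
time: 3.1
eef_pos: [514.1, -82.0, 39.9]
orientation: [179.9, 0.0, 100.9]
wrist_force: [-0.0, -0.1, 0.6]
opening: 0.897
grasp_force: 0.0
```

Emit:
{"api": "carry_out", "payload": {
  "increments": [
    [[0,0,0,0,0,0,0],[0,0,0,0,0,0,0],[0,0,0,0,0,0,0],[0,0,0,0,0,0,0],[0,0,0,0,0,0,0],[0,0,0,0,0,0,0]]
  ]
}}

```text
time: 3.7
eef_pos: [512.9, -82.1, 38.6]
orientation: [-180.0, 0.0, 100.9]
wrist_force: [0.7, 0.6, 0.3]
opening: 0.359
grasp_force: 0.0
```

Emit:
{"api": "carry_out", "payload": {
  "increments": [
    [[0,0,0,0,0,0,0],[0,0,0,0,0,0,0],[0,0,0,0,0,0,0],[0,0,0,0,0,0,0],[0,0,0,0,0,0,0]]
  ]
}}

```text
time: 4.2
eef_pos: [512.4, -82.1, 38.5]
orientation: [-179.9, -0.0, 100.9]
wrist_force: [-2.5, 0.2, 1.8]
opening: 0.183
grasp_force: 30.0
```

Emit:
{"api": "carry_out", "payload": {
  "increments": [
    [[0,0,10,0,0,0,0],[0,0,25,0,0,0,0],[0,0,35,0,0,0,0],[0,0,35,0,0,0,0],[0,0,5,0,0,0,0],[0,0,0,0,0,0,0]]
  ]
}}

```text
time: 4.8
eef_pos: [513.7, -81.9, 149.5]
orientation: [179.8, -0.0, 100.9]
wrist_force: [-0.5, 0.3, -3.2]
opening: 0.178
grasp_force: 30.0
```

Emit:
{"api": "carry_out", "payload": {
  "increments": [
    [[2,36,0,0,0,0.028,0],[2,37,0,0,0,0.028,0],[2,37,0,0,0,0.028,0],[2,37,0,0,0,0.028,0],[2,37,0,0,0,0.028,0],[1,36,0,0,0,0.028,0],[1,36,0,0,0,0.027,0],[0,0,0,0,0,0,0]]
  ]
}}

```text
time: 5.6
eef_pos: [522.3, 181.1, 145.7]
orientation: [-179.8, -0.2, 112.6]
wrist_force: [-0.9, 0.1, -2.9]
opening: 0.177
grasp_force: 30.0
```

Emit:
{"api": "carry_out", "payload": {
  "increments": [
    [[0,0,-20,0,0,0,0],[0,0,-20,0,0,0,0],[0,0,0,0,0,0,0],[0,0,0,0,0,0,0],[0,0,0,0,0,0,0]]
  ]
}}

```text
time: 6.1
eef_pos: [525.3, 173.8, 109.0]
orientation: [180.0, 0.0, 112.0]
wrist_force: [-0.9, 0.6, -3.4]
opening: 0.183
grasp_force: 30.0
```

Run:
```python
from h import *
snap('wrist','pics/w2.png')
```

```text
(no output)
```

View pics/w2.png

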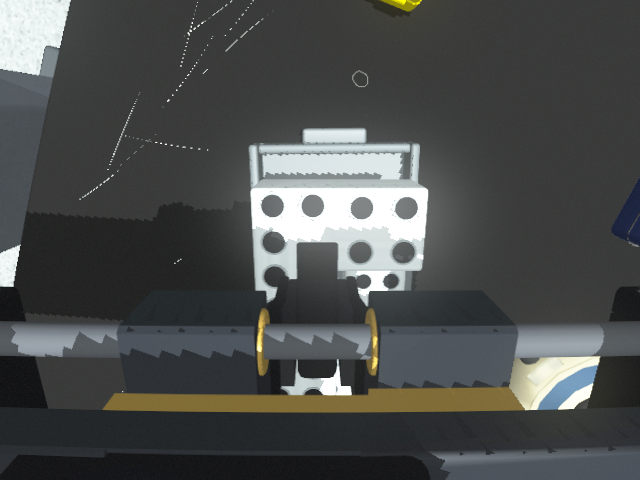

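Run:
```python
from h import *
im=cv2.imread('pics/w2.png')
cv2.imwrite('pics/c2.png',cv2.resize(im[120:300,235:445],None,fx=3.3,fy=3.3,interpolation=cv2.INTER_CUBIC))
```

```text
(no output)
```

View pics/c2.png

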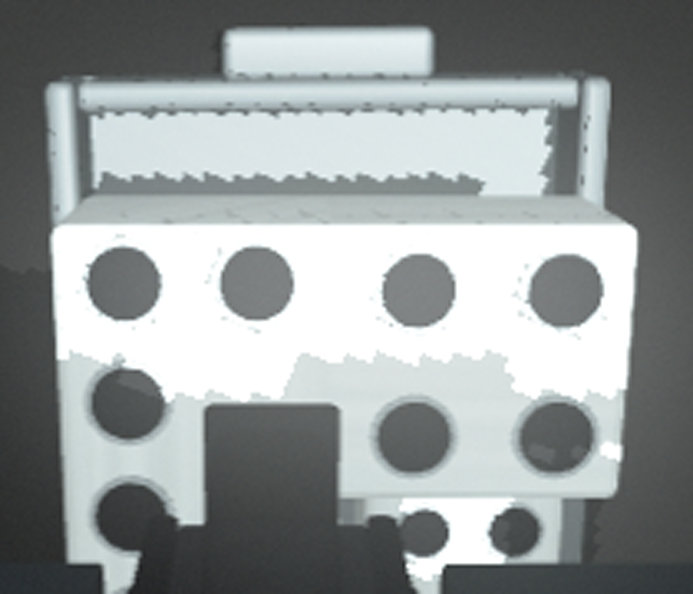

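Run:
```python
from h import *
s=ctrl.read_state();print(s['eef_pos'],s['orientation'])
c=lambda L:(np.array(L,float)+.5)/3.3-.5+[235,120]
t=ray('wrist',c([(48,82),(608,79),(78,107),(582,105)]),24)
o,th,R,e=fit([(-54,94),(54,94),(-48,88),(48,88)],t)
print('tray',o,th,e)
b=ray('wrist',c([(51,228),(637,228),(614,497)]),s['eef_pos'][2]-38.5+30)
o2,th2,R2,e2=fit([(-30,50),(50,50),(50,10)],b)
print('blk',o2,th2,e2)
g=o+R@[-10.5,30.5];print('goal',g,'delta',g-o2,th-th2)
print('block in tray',R.T@(o2-o))
```

```text
[525.5120435  173.98590153 109.35794582] [ 1.79919058e+02 -3.03717029e-03  1.12042323e+02]
tray [545.96009737 151.95501525] 0.39033787582663226 [1.01808573 1.33464188 0.71628619 0.58213423]
blk [524.36710638 173.56427691] 0.3874060613021461 [0.88346432 0.54054977 0.96299697]
goal [524.6446242  176.16556262] delta [0.27751782 2.6012857 ] 0.0029318145244861538
block in tray [-11.74643463  28.19997735]
```

Emit:
{"api": "carry_out", "payload": {
  "increments": [
    [[0,2,-20,0,0,0.003,0],[0,0,-15,0,0,0,0],[0,0,-10,0,0,0,0],[0,0,-8,0,0,0,0],[0,0,-5,0,0,0,0],[0,0,-3,0,0,0,0],[0,0,0,0,0,0,0]]
  ]
}}

```text
time: 6.85
eef_pos: [524.9, 175.9, 47.5]
orientation: [-180.0, 0.0, 112.2]
wrist_force: [0.1, -0.5, -3.8]
opening: 0.183
grasp_force: 30.0
```

Emit:
{"api": "carry_out", "payload": {
  "increments": [
    [[0,0,-1,0,0,0,0],[0,0,-1,0,0,0,0],[0,0,-1,0,0,0,0],[0,0,0,0,0,0,0]]
  ]
}}

```text
time: 7.25
eef_pos: [524.9, 176.0, 44.6]
orientation: [180.0, 0.0, 112.2]
wrist_force: [0.1, 0.3, -4.4]
opening: 0.18
grasp_force: 30.0
```

Underside is about 2 mm above the floor with no contact, so the block is inside the walls; I'll lower to contact and release.

Emit:
{"api": "carry_out", "payload": {
  "increments": [
    [[0,0,-1,0,0,0,0],[0,0,-1,0,0,0,0],[0,0,-0.5,0,0,0,0],[0,0,0,0,0,0,0]]
  ]
}}

```text
time: 7.65
eef_pos: [525.0, 176.0, 42.5]
orientation: [180.0, -0.0, 112.2]
wrist_force: [-1.3, -1.0, 0.5]
opening: 0.186
grasp_force: 30.0
```

Emit:
{"api": "carry_out", "payload": {
  "increments": [
    [[0,0,0,0,0,0,0.6],[0,0,0,0,0,0,0.6],[0,0,0,0,0,0,0.6],[0,0,0,0,0,0,0.6],[0,0,0,0,0,0,0.6],[0,0,0,0,0,0,0.6]]
  ]
}}

```text
time: 8.25
eef_pos: [524.9, 176.0, 42.1]
orientation: [180.0, 0.0, 112.2]
wrist_force: [-0.4, -0.2, 0.4]
opening: 0.578
grasp_force: 0.0
```

Emit:
{"api": "carry_out", "payload": {
  "increments": [
    [[0,0,10,0,0,0,0.6],[0,0,30,0,0,0,0.6],[0,0,40,0,0,0,0.6],[0,0,40,0,0,0,0.6],[0,0,40,0,0,0,0.6],[0,0,20,0,0,0,0.6],[0,0,0,0,0,0,0.6]]
  ]
}}

```text
time: 8.95
eef_pos: [527.1, 176.5, 226.6]
orientation: [179.6, -0.0, 112.2]
wrist_force: [0.0, 0.7, -0.6]
opening: 0.599
grasp_force: 0.0
```

Emit:
{"api": "carry_out", "payload": {
  "increments": [
    [[0,-40,0,0,0,0,0.6],[0,-40,0,0,0,0,0.6],[0,-40,0,0,0,0,0.6],[0,-40,0,0,0,0,0.6],[0,-40,0,0,0,0,0.6],[0,0,0,0,0,0,0.6],[0,0,0,0,0,0,0.6]]
  ]
}}

```text
time: 9.65
eef_pos: [524.2, -24.9, 221.3]
orientation: [-179.9, -0.0, 112.1]
wrist_force: [-0.7, 0.5, -0.2]
opening: 0.602
grasp_force: 0.0
```

Run:
```python
from h import *
a=snap('top','pics/t3.png');b=snap('wrist','pics/w3.png')
t=cv2.resize(a[170:290,140:270],(520,480),interpolation=cv2.INTER_CUBIC)
cv2.imwrite('pics/f.png',t[:,:,::-1])
```

```text
(no output)
```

View pics/f.png

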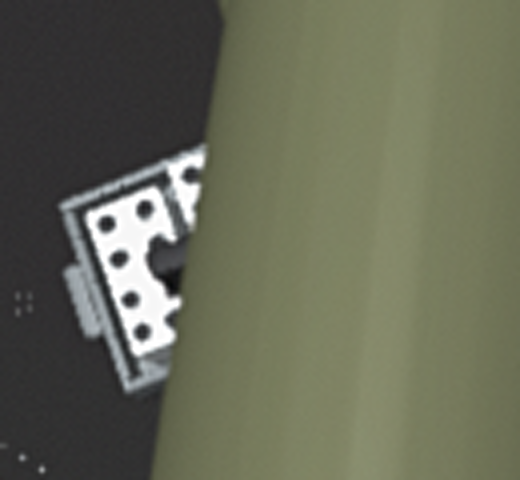

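View pics/w3.png

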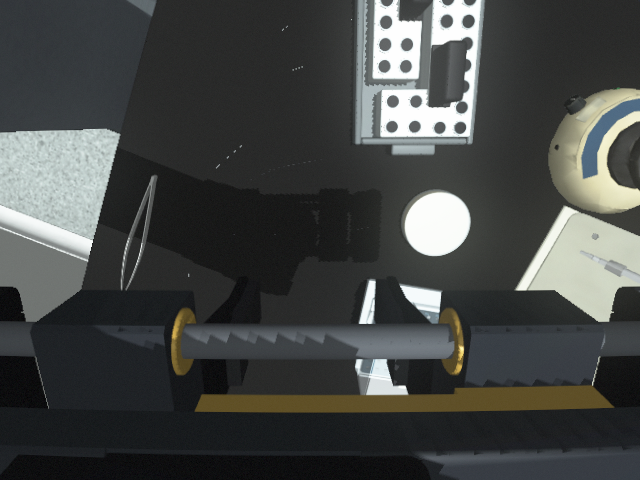

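The pictures show both blocks nested flat inside the tray walls, with even gaps around the placed block. The tool is clear of everything.

```bash
python3 -c "
from rig import ctrl
print(ctrl.hand_in())"
```

```text
the job is handed in; nothing more can be done
None
```

I seated block_a (the loose block with its foot at the left end) flat in the tray's free space, nested with the seated block, and handed the job in at about 10 s; the hand-in reported no verdict.

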